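# Catch the falling lid of the punch case and lower it shut

## Task

The lid of the wooden punch case leans open. With the fingers, push it from behind past upright so that it tips over and falls by itself, catch it from underneath on the outside of a finger while it is still well open, stop it there for a moment, then lower it gently all the way shut and take the hand away. Do not grip anything, never let the lid drop or be forced down, and leave the oil bottle, the loupe and the cork block beside the case standing where they are.

Things in the scene. Friction and masses are not known exactly. Their poses are not given: they have to be found in the camera images.
- case: Dark wooden case with brass corner shoes and five steel punches inside, fixed to the table. 150 mm deep (its x), 210 mm wide (its y), rim 70 mm above the table. Origin: centre of its underside, on the table. Its x axis points from the front wall to the hinged back wall, z up. The hinged back wall is on the robot's left and the front on its right: yaw 1.2 to 1.95 rad.
- hinge (a point): Middle of the lid's hinge line (along the case's y) on top of the back wall: 75 mm behind the case's origin, 70 mm up. No spring or friction, but a worn damper: in front of upright the lid falls at about 0.4*cos(angle) rad/s (0.33 to 0.5 times cos), some 3.7 s from 1.3 to 0.5 rad; behind upright it sinks back to its stop. Pushing or holding it takes 1 to 5 N.
- lid (a joint): Lid angle in rad: 0 shut, flat on the rim; 1.57 upright; at the start 1.7 to 1.8, leaning back towards its stop at 1.8. The lid is a flat wooden panel 150 x 210 x 8 mm, about 0.25 kg; the hinge line is the back edge of its underside (the face that is down when shut). Left alone it would strike the rim too fast.
- tab (a point): End of the brass lift tab, middle of its lower edge: 172 mm from the hinge line, in the plane of the lid's underside; moves with the lid, its x axis points to the hinge. The tab, 70 mm wide and 5 mm thick, at the middle of the lid's free edge, stands 22 mm out past the lid and, when shut, past the front wall, with 70 mm of free space below it.
- oil_mid (a point): Loose amber oil bottle with black cap, 39 mm across, 80 mm high, standing behind the hinged wall, about 0.18 m along the case's x and 0.07 m along its y from its origin; point at its centre, 40 mm up. Not to be moved.
- eyeglass_mid (a point): Loose black loupe, cup 41 mm across, 34 mm high, at the far end of the case (its -y side); point at its centre, 17 mm up. Not to be moved.
- cork_mid (a point): Loose cork block 57 x 77 x 32 mm, at the far end of the case; point at its centre, 16 mm up. Not to be moved.

How it is judged:
On the way, in this order (a step that is already met when the one before it is completed fails the run):
1. the lid, pushed past upright, falls by itself with no finger on it (angle 0.4 to 1.5 rad, for 0.3 s) (value of joint lid between 0.4 and 1.5 rad and velocity of joint lid below -0.015 rad/s and contact force between the fingers and case below 0.05 N), for 0.3 s.
2. the lid is caught and stopped on the fingers while still well open (0.25 to 1.25 rad, for 0.3 s) (value of joint lid between 0.25 and 1.25 rad and velocity of joint lid between -0.05 and 0.05 rad/s and contact force between the fingers and case above 0.3 N), for 0.3 s.
3. the lid is shut (value of joint lid below 0.02 rad), for 0.2 s.
At the end, for the whole second after the job is handed in: The lid lies shut on the rim (within 0.02 rad) and still; the oil bottle, the loupe and the cork block are within 15 mm of where they stood (value of joint lid below 0.02 rad and velocity of joint lid between -0.02 and 0.02 rad/s and distance of each of oil_mid, eyeglass_mid, cork_mid from where it was at the start of the episode below 0.015 m); the robot touches nothing.
It fails at once if the lid closes faster than 0.25 rad/s over its last 0.2 rad (dropped or slammed) (value of joint lid between 0.02 and 0.2 rad and velocity of joint lid below -0.25 rad/s).
It fails at once if the fingers press on the case or its lid with more than 20 N (contact force between the fingers and case above 20 N).
It fails at once if the oil bottle, the loupe or the cork block is moved more than 15 mm, lifted or tipped (distance of any of oil_mid, eyeglass_mid, cork_mid from where it was at the start of the episode above 0.015 m or angle between any of oil_mid, eyeglass_mid, cork_mid's own z axis and vertical above 0.3 rad).
It also fails if it takes over 56 s, if anything falls off the work surface, if the arm or the gripper's body presses on something with over 40 N, if the wrist force passes 120 N, or if a joint passes its speed limit or range.

## Robot

A 6-joint arm with a two-finger parallel gripper is mounted at the origin on a cart in front of the work surface, level with it; the furniture and walls round the work are solid. World frame = base frame: x ahead of the robot, y to its left, z up, the work surface at z = 0. Lengths are in m, angles in rad, forces in N, time in s.
With the tool pointing down it reaches from about 0.375 to 0.9 m from the base axis. Payload 3.1 kg.
Tool frame: the origin (TCP) lies at the very end of the fingers, on their centre line; the grasp point (between the pads) lies 19 mm behind it; z points along the fingers, y is the direction in which the jaws open and shut (so a half turn about z gives the same grasp; the last joint's range is limited). The gripper opens to 85 mm and grips with 20 to 120 N. Pads are 22 mm wide; open, the fingers measure 114 mm over their backs; the gripper's body (76 mm by 85 mm) begins 54 mm behind the grasp point. The pads swing forward as they close: fully open they stand 13 mm farther back than shut.
Start: joints at [1.046, 0.527, 1.433, -0, 1.181, -0.178], TCP at [0.212, 0.588, 0.231] pointing down, gripper open.
Joint ranges: [-3.08, 3.08], [-0.75, 2.2], [0.22, 2.44], [-1.43, 4.57], [0, 2.65], [-2.85, 2.85]. Speed limits (rad/s): [2.79, 2.79, 3.14, 3.14, 3.14, 3.14].

## Interface

Orientations are given as a unit quaternion [x, y, z, w].
In Python, from station import manip gives the robot as it stands.
- The arm moves only by the tool send_rows, never from a script. Its argument "motion" is a list of rows, each an object with "gripper": the finger opening in mm, from 0 to 85.4; "travel": the shift along the tool's x, y, z in mm, a list of three; "rotation": the turn, a rotation vector about the tool's x, y, z in degrees, a list of three. In form: [{"gripper": gripper, "travel": [x, y, z], "rotation": [ax, ay, az]}, ...]. A call has 1 to 12 rows; each row shifts and turns the commanded pose from where the row before left it, along the tool's axes as they then stand; what a row does not reach is not made up. A row lasts 1/12 s, in which the tool goes at most 41.7 mm and 7.16 degrees, less where a joint would pass 70% of its speed; a pose out of reach is approached as far as the arm can. A call is refused whole if a number of a shift passes 41.7 or a number of a turn 7.16, either way. A call with a gripper value outside its range is refused whole. The fingers move at their own pace and stop on an object; "newtons" is the grip in N (left out, the last holds). Time passes only in rows, so rows that do not move let the fingers close. It gives the time, the measured TCP pose, the force and the opening at its end, in the units of the state.
- manip.sense(): the state, without advancing time (a new reading comes with each control period).
- manip.snapshot(name): name is "side" or "top" or "wrist"; returns the picture (420x560x3 uint8, red, green, blue); there is no depth.
- manip.calibration(name): a dict with "fx", "fy", "cx", "cy" (pixels), "k1" (the pictures are not rectified: a ray, as slopes to the right and down, at radius r is drawn at 1 + k1 r^2 times it, then the intrinsics apply), "cam_to_world" (4x4, takes a point from camera to world coordinates). Camera axes: x right, y down, z forward; pixel columns grow to the right and rows downward; lengths in m; the calibration is good to about 2 mm. A picture is of the moment at which its call begins: read the wrist's pose just before it. calibration takes no time and is no camera call; for the wrist camera it gives the pose at the moment of the call.
- manip.sign_off(): hands the job in, once; it reports no verdict.
The state is a dict: "t": time; "q": joint angles; "qd": joint speeds; "tau": joint torques, N m; "tcp_pos": TCP position; "tool_rot": TCP orientation; "force": force on the tool from outside, world axes, zero at the start; "ft_torque": the same for the moment, N m; "finger_gap": opening from 0.0 (shut) to 1.0 (fully open).
Only numpy, scipy, OpenCV 4.12 (cv2) and the standard library are available. Lean on these libraries where they do the work, as an engineer would, in place of code of your own. Each camera call takes 0.05 s, during which the arm holds its last target. There are 200 camera calls.

## Working session

There is one attempt and no reset: what is moved stays moved. The work goes in short steps, Python scripts to look and compute and a tool call to move; the robot and the scene stay as the last step left them, time stands still between calls to the robot, and variables do not carry over. Pictures are saved under pics/ and viewed, about 8 in all and at most 12, crops included, and the job is handed in when it is done.

Besides the shell and the picture viewer there is one more tool, called as name(argument=value, ...), one argument or row to a line, values as JSON. send_rows: Moves the arm, as the interface text tells. Its arguments: {"type":"object","properties":{"motion":{"type":"array","items":{"type":"object","properties":{"gripper":{"type":"number"},"travel":{"type":"array","items":{"type":"number"}},"rotation":{"type":"array","items":{"type":"number"}}}}},"newtons":{"type":"number"}},"required":["motion"]}

```bash
mkdir -p pics; ls
cat > h.py <<'E'
import numpy as np, cv2
from station import manip
def snap(c,n):
    im=manip.snapshot(c); cv2.imwrite(f'pics/{n}.png',im[:,:,::-1]); return im
def ray(c,u,v):
    k=manip.calibration(c); T=np.array(k['cam_to_world'])
    K=np.array([[k['fx'],0,k['cx']],[0,k['fy'],k['cy']],[0,0,1.]])
    p=cv2.undistortPoints(np.array([[[u,v]]],float),K,np.array([k['k1'],0,0,0.]))[0,0]
    return T[:3,3],T[:3,:3]@np.array([p[0],p[1],1.])
def onz(c,u,v,z):
    o,d=ray(c,u,v); return o+d*(z-o[2])/d[2]
def proj(c,P):
    k=manip.calibration(c); T=np.linalg.inv(np.array(k['cam_to_world']))
    p=T[:3,:3]@np.array(P)+T[:3,3]; s=p[:2]/p[2]; s=s*(1+k['k1']*(s@s))
    return k['fx']*s[0]+k['cx'],k['fy']*s[1]+k['cy']
E
python3 - <<'E'
from h import *
print(manip.sense())
a=snap('side','a');b=snap('top','b')
for c in('side','top'):
    k=manip.calibration(c);print(c,k['fx'],k['k1'],np.round(k['cam_to_world'],3).tolist())
E
```

```text
pics
{'t': 0.0, 'q': array([ 1.04547317e+00,  5.28448815e-01,  1.43388081e+00, -2.11250363e-05,
        1.18139966e+00, -1.78520200e-01]), 'qd': array([ 0.00113526, -0.0002741 , -0.00246885, -0.0002326 , -0.00019072,
        0.00161579]), 'tau': array([-1.29702290e-03, -4.42351270e+01, -1.78021359e+01, -3.04590694e-04,
        8.65512702e-03, -3.81462712e-06]), 'tcp_pos': array([0.21206363, 0.58717431, 0.23035111]), 'tool_rot': array([ 1.72529750e-01,  9.85003728e-01, -1.00620600e-03, -3.59081437e-04]), 'force': array([-0.33299736,  0.4816065 , -0.84373109]), 'ft_torque': array([ 0.03539449, -0.01779311,  0.01242479]), 'finger_gap': 1.0018478083810405}
side 403.07674230495104 -0.03999917260041625 [[0.998, 0.024, -0.052, 0.658], [0.057, -0.433, 0.9, -0.7], [-0.001, -0.901, -0.434, 0.447], [0.0, 0.0, 0.0, 1.0]]
top 450.8273969994212 0.003336434412601162 [[-0.018, -0.999, 0.03, 0.56], [-1.0, 0.018, 0.007, 0.06], [-0.007, -0.03, -1.0, 0.915], [0.0, 0.0, 0.0, 1.0]]
```

View pics/a.png

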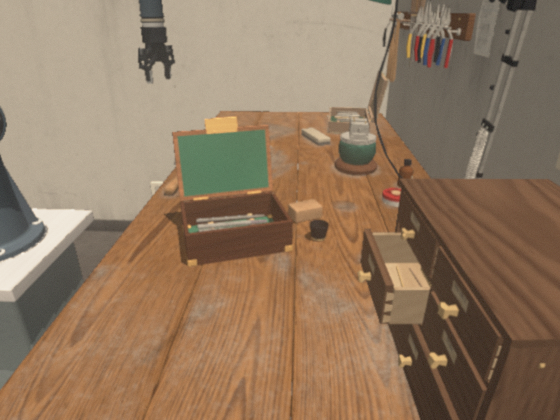

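View pics/b.png

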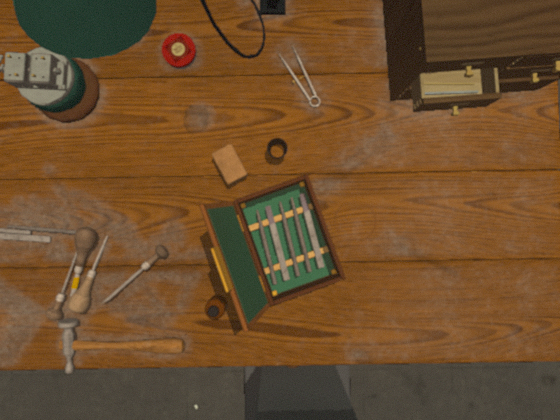

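The side view shows the open lid (tab at 222,125), with the loupe at (319,230) and the cork at (305,211). The top view shows the case rim at about (238,202), (308,178), (343,277) and (272,303). The bottle is at (216,307), the loupe at (277,151) and the cork at (229,166).

Run:
```python
from h import *
b=cv2.imread('pics/b.png')
cv2.imwrite('pics/c.png',cv2.resize(b[130:340,190:360],None,fx=3.5,fy=2.85*1,interpolation=cv2.INTER_CUBIC))
for n,p,z in [('FR far',(308,178),.07),('FR near',(343,277),.07),('H far',(238,202),.07),('H near',(272,303),.07),('oil',(216,307),.08),('loupe',(277,151),.034),('cork',(229,166),.032)]:
    print(n,np.round(onz('top',*p,z),3))
```

```text
FR far [ 0.64 -0.    0.07]
FR near [ 0.454 -0.062  0.07 ]
H far [0.597 0.132 0.07 ]
H near [0.408 0.071 0.07 ]
oil [0.404 0.175 0.08 ]
loupe [0.698 0.057 0.034]
cork [0.67  0.152 0.032]
```

View pics/c.png

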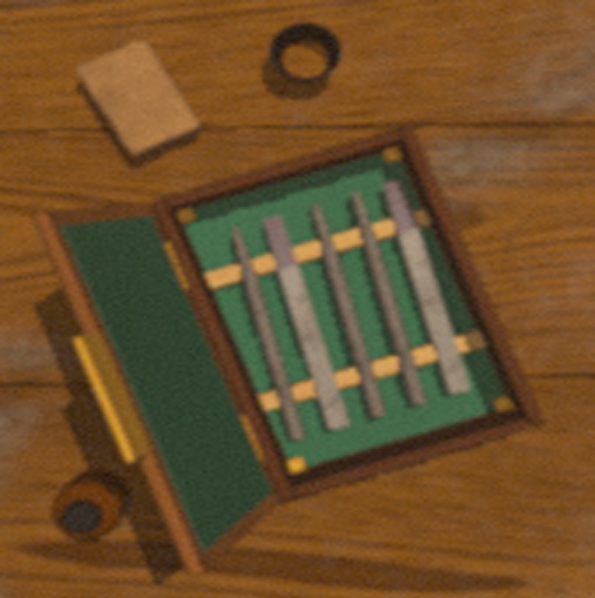

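The crop gives the rim corners as (410,128), (540,422), (158,205) and (283,497). The lid's free edge runs from (42,213) to (195,572), the tab centre is at (104,400), and the bottle cap is at (82,517), all in crop pixels.

Run:
```python
from h import *
from scipy.optimize import least_squares
f=lambda x,y:(190+x/3.5,130+y/2.85)
obs=[(f(410,128),(-.075,-.105)),(f(540,422),(-.075,.105)),(f(158,205),(.075,-.105)),(f(283,497),(.075,.105))]
def w(p,l):
    c,s=np.cos(p[2]),np.sin(p[2]);return np.array([p[0]+c*l[0]-s*l[1],p[1]+s*l[0]+c*l[1],l[2]])
P=[onz('top',*o,.07) for o,_ in obs]
for q in P: print(np.round(q,3))
r=least_squares(lambda p:np.concatenate([(w(p,(*l,.07))-q)[:2] for q,(_,l) in zip(P,obs)]),[.5,.03,1.2]);p=r.x
# order: y sign
print('pose',p.round(4),'res',r.fun.round(4))
def pt(a,rr,y=0,off=0): # off: along outer normal of lid
    return w(p,(.075-rr*np.cos(a)+off*np.sin(a),y,.07+rr*np.sin(a)+off*np.cos(a)))
for a in(1.65,1.7,1.75,1.8):
    print(a,[np.round(proj('top',pt(a,.15,y)),1) for y in(-.105,.105)],np.round(proj('top',pt(a,.172)),1),np.round(proj('side',pt(a,.172)),1),[np.round(proj('side',pt(a,.15,y)),1) for y in(-.105,.105)])
print('obs',f(42,213),f(195,572),f(104,400))
c,s=np.cos(p[2]),np.sin(p[2])
for n,u,z in(('oil',f(82,517),.08),('loupe',(277,149),.034),('cork',(229,164),.032)):
    q=onz('top',*u,z); d=q[:2]-p[:2]; print(n,q.round(3),'case',np.round([c*d[0]+s*d[1],-s*d[0]+c*d[1]],3))
```

```text
[0.646 0.001 0.07 ]
[ 0.452 -0.064  0.07 ]
[0.598 0.137 0.07 ]
[0.405 0.074 0.07 ]
pose [0.5252 0.037  1.8964] res [ 0.0028 -0.0016 -0.0022 -0.0036  0.0031  0.0044 -0.0037  0.0008]
1.65 [array([216.1, 198.4]), array([261.9, 327.4])] [236.6 264.3] [221.5 117.5] [array([270.6, 124.5]), array([171. , 131.9])]
1.7 [array([211.7, 200. ]), array([257.3, 329. ])] [231.2 266.2] [220.9 117. ] [array([269.7, 124. ]), array([171. , 131.3])]
1.75 [array([207.3, 201.7]), array([252.8, 330.4])] [225.9 268.1] [220.3 116.6] [array([268.9, 123.6]), array([170.9, 130.9])]
1.8 [array([203. , 203.3]), array([248.3, 331.8])] [220.8 269.8] [219.8 116.5] [array([268. , 123.5]), array([170.8, 130.7])]
obs (202.0, 204.73684210526315) (245.71428571428572, 330.70175438596493) (219.71428571428572, 270.35087719298247)
oil [0.396 0.179 0.08 ] case [0.176 0.077]
loupe [0.702 0.057 0.034] case [-0.038 -0.173]
cork [0.674 0.152 0.032] case [ 0.061 -0.178]
```

send_rows(
  motion=[
    {"gripper": 0, "travel": [0, 0, -14], "rotation": [0, 0, 6.43]},
    {"gripper": 0, "travel": [0, 0, -14], "rotation": [0, 0, 6.43]},
    {"gripper": 0, "travel": [0, 0, -14], "rotation": [0, 0, 6.43]},
    {"gripper": 0, "travel": [0, 0, -14], "rotation": [0, 0, 6.43]},
    {"gripper": 0, "travel": [0, 0, -14], "rotation": [0, 0, 6.43]},
    {"gripper": 0, "travel": [0, 0, -14], "rotation": [0, 0, 6.43]},
    {"gripper": 0, "travel": [0, 0, -14], "rotation": [0, 0, 6.43]},
    {"gripper": 0, "travel": [0, 0, -14], "rotation": [0, 0, 6.43]},
    {"gripper": 0, "travel": [0, 0, 0], "rotation": [0, 0, 0]},
  ],
)

```text
t: 0.85
tcp_pos: [0.213, 0.589, 0.3461]
tool_rot: [0.584, 0.812, 0.003, -0.0]
force: [0.7, 0.4, 1.6]
finger_gap: 0.0
```

```bash
cat > c.py <<'E'
from h import *
from scipy.spatial.transform import Rotation as Ro
import sys
pose=np.array([0.5252,0.037,1.8964])
c,s=np.cos(pose[2]),np.sin(pose[2]); C=np.array([[c,-s,0],[s,c,0],[0,0,1]]); o=np.array([pose[0],pose[1],0])
def st(): # print state in case frame, mm/deg; tilt angles below horizontal
    m=manip.sense(); R=C.T@Ro.from_quat(m['tool_rot']).as_matrix(); p=C.T@(m['tcp_pos']-o)*1e3
    print('t',round(m['t'],2),'case mm',p.round(1),'z',R[:,2].round(3),'x',R[:,0].round(3),'F',(C.T@m['force']).round(2),'q',np.round(m['q'],2),'gap',round(m['finger_gap'],2))
    return p,R
def tab(a,r=172): return np.array([75-r*np.cos(a),0,70+r*np.sin(a)])
def go(*target):
    p,R=st(); d=R.T@(np.array(target)-p); print('->',target,'tool travel',d.round(1),'norm',np.linalg.norm(d).round(1))
E
python3 -c "
from c import *
go(-150,0,330)"
```

```text
t 0.85 case mm [622.8 119.2 346.1] z [ 0.004 -0.004 -1.   ] x [ 1.    -0.001  0.004] F [ 0.19 -0.83  1.57] q [1.05 0.43 1.28 0.   1.43 0.72] gap 0.0
-> (-150, 0, 330) tool travel [-772.7  120.    13.8] norm 782.1
```

send_rows(
  motion=[
    {"gripper": 0, "travel": [-33, 5, 0]},
    {"gripper": 0, "travel": [-33, 5, 0]},
    {"gripper": 0, "travel": [-33, 5, 0]},
    {"gripper": 0, "travel": [-33, 5, 0]},
    {"gripper": 0, "travel": [-33, 5, 0]},
    {"gripper": 0, "travel": [-33, 5, 0]},
    {"gripper": 0, "travel": [-33, 5, 0]},
    {"gripper": 0, "travel": [-33, 5, 0]},
    {"gripper": 0, "travel": [-33, 5, 0]},
    {"gripper": 0, "travel": [-33, 5, 0]},
    {"gripper": 0, "travel": [-33, 5, 0]},
    {"gripper": 0, "travel": [-33, 5, 0]},
  ],
)

```text
validation failed for argument at $.mo...
```

send_rows(
  motion=[
    {"gripper": 0, "travel": [-33, 5, 0]},
    {"gripper": 0, "travel": [-33, 5, 0]},
    {"gripper": 0, "travel": [-33, 5, 0]},
    {"gripper": 0, "travel": [-33, 5, 0]},
    {"gripper": 0, "travel": [-33, 5, 0]},
    {"gripper": 0, "travel": [-33, 5, 0]},
    {"gripper": 0, "travel": [-33, 5, 0]},
    {"gripper": 0, "travel": [-33, 5, 0]},
    {"gripper": 0, "travel": [-33, 5, 0]},
    {"gripper": 0, "travel": [-33, 5, 0]},
    {"gripper": 0, "travel": [-33, 5, 0]},
    {"gripper": 0, "travel": [-33, 5, 0]},
  ],
)

```text
validation failed for argument at $.mo...
```

send_rows(
  motion=[
    {"gripper": 0, "travel": [0, 0, 0], "rotation": [0, 6.43, 0]},
    {"gripper": 0, "travel": [0, 0, 0], "rotation": [0, 6.43, 0]},
    {"gripper": 0, "travel": [0, 0, 0], "rotation": [0, 6.43, 0]},
    {"gripper": 0, "travel": [0, 0, 0], "rotation": [0, 6.43, 0]},
    {"gripper": 0, "travel": [0, 0, 0], "rotation": [0, 6.43, 0]},
    {"gripper": 0, "travel": [0, 0, 0], "rotation": [0, 6.43, 0]},
    {"gripper": 0, "travel": [0, 0, 0], "rotation": [0, 6.43, 0]},
    {"gripper": 0},
    {"gripper": 0},
  ],
)

```text
validation failed for argument at $.mo...
```

```bash
python3 -c "
from c import *
go(-125,0,52)"
```

```text
t 0.85 case mm [622.8 119.2 346.1] z [ 0.004 -0.004 -1.   ] x [ 1.    -0.001  0.004] F [ 0.19 -0.83  1.57] q [1.05 0.43 1.28 0.   1.43 0.72] gap 0.0
-> (-125, 0, 52) tool travel [-748.7  118.9  291.9] norm 812.4
```

send_rows(
  motion=[
    {"gripper": 0, "travel": [-33, 5, 0], "rotation": [0, 0, 0]},
    {"gripper": 0, "travel": [-33, 5, 0], "rotation": [0, 0, 0]},
    {"gripper": 0, "travel": [-33, 5, 0], "rotation": [0, 0, 0]},
    {"gripper": 0, "travel": [-33, 5, 0], "rotation": [0, 0, 0]},
    {"gripper": 0, "travel": [-33, 5, 0], "rotation": [0, 0, 0]},
    {"gripper": 0, "travel": [-33, 5, 0], "rotation": [0, 0, 0]},
    {"gripper": 0, "travel": [-33, 5, 0], "rotation": [0, 0, 0]},
    {"gripper": 0, "travel": [-33, 5, 0], "rotation": [0, 0, 0]},
    {"gripper": 0, "travel": [-33, 5, 0], "rotation": [0, 0, 0]},
    {"gripper": 0, "travel": [-33, 5, 0], "rotation": [0, 0, 0]},
    {"gripper": 0, "travel": [-33, 5, 0], "rotation": [0, 0, 0]},
    {"gripper": 0, "travel": [-33, 5, 0], "rotation": [0, 0, 0]},
  ],
)

```text
t: 1.85
tcp_pos: [0.3959, 0.2302, 0.3423]
tool_rot: [0.582, 0.814, -0.001, -0.001]
force: [0.7, -0.3, 0.9]
finger_gap: -0.001
```

send_rows(
  motion=[
    {"gripper": 0, "travel": [-33, 5, 0], "rotation": [0, 0, 0]},
    {"gripper": 0, "travel": [-33, 5, 0], "rotation": [0, 0, 0]},
    {"gripper": 0, "travel": [-33, 5, 0], "rotation": [0, 0, 0]},
    {"gripper": 0, "travel": [-33, 5, 0], "rotation": [0, 0, 0]},
    {"gripper": 0, "travel": [-33, 5, 0], "rotation": [0, 0, 0]},
    {"gripper": 0, "travel": [-33, 5, 0], "rotation": [0, 0, 0]},
    {"gripper": 0, "travel": [-33, 5, 0], "rotation": [0, 0, 0]},
    {"gripper": 0, "travel": [-33, 5, 0], "rotation": [0, 0, 0]},
    {"gripper": 0, "travel": [-33, 5, 0], "rotation": [0, 0, 0]},
    {"gripper": 0, "travel": [-33, 5, 0], "rotation": [0, 0, 0]},
    {"gripper": 0, "travel": [-33, 5, 0], "rotation": [0, 0, 0]},
    {"gripper": 0, "travel": [-33, 5, 0], "rotation": [0, 0, 0]},
  ],
)

```text
t: 2.85
tcp_pos: [0.5798, -0.1254, 0.3419]
tool_rot: [0.582, 0.813, -0.0, -0.001]
force: [0.1, 1.5, 0.1]
finger_gap: 0.001
```

send_rows(
  motion=[
    {"gripper": 0, "travel": [0, 0, 0], "rotation": [0, 6.43, 0]},
    {"gripper": 0, "travel": [0, 0, 0], "rotation": [0, 6.43, 0]},
    {"gripper": 0, "travel": [0, 0, 0], "rotation": [0, 6.43, 0]},
    {"gripper": 0, "travel": [0, 0, 0], "rotation": [0, 6.43, 0]},
    {"gripper": 0, "travel": [0, 0, 0], "rotation": [0, 6.43, 0]},
    {"gripper": 0, "travel": [0, 0, 0], "rotation": [0, 6.43, 0]},
    {"gripper": 0, "travel": [0, 0, 0], "rotation": [0, 6.43, 0]},
    {"gripper": 0, "travel": [0, 0, 0], "rotation": [0, 0, 0]},
  ],
)

```text
t: 3.52
tcp_pos: [0.5794, -0.1265, 0.3377]
tool_rot: [0.539, 0.748, 0.224, -0.315]
force: [-0.5, -0.6, -0.8]
finger_gap: -0.004
```

```bash
python3 -c "
from c import *
go(-130,0,60)"
```

```text
t 3.52 case mm [-172.3    1.   337.7] z [ 0.713  0.002 -0.701] x [ 0.701 -0.005  0.713] F [-0.43  0.7  -0.77] q [-0.62  0.66  1.13  0.47  2.   -0.89] gap -0.0
-> (-130, 0, 60) tool travel [-168.4    2.2  224.9] norm 280.9
```

send_rows(
  motion=[
    {"gripper": 0, "travel": [-21, 0, 28], "rotation": [0, 0, 0]},
    {"gripper": 0, "travel": [-21, 0, 28], "rotation": [0, 0, 0]},
    {"gripper": 0, "travel": [-21, 0, 28], "rotation": [0, 0, 0]},
    {"gripper": 0, "travel": [-21, 0, 28], "rotation": [0, 0, 0]},
    {"gripper": 0, "travel": [-21, 0, 28], "rotation": [0, 0, 0]},
    {"gripper": 0, "travel": [-21, 0, 28], "rotation": [0, 0, 0]},
    {"gripper": 0, "travel": [-21, 0, 28], "rotation": [0, 0, 0]},
    {"gripper": 0, "travel": [-21, 0, 28], "rotation": [0, 0, 0]},
    {"gripper": 0, "travel": [0, 0, 0], "rotation": [0, 0, 0]},
  ],
)

```text
t: 4.27
tcp_pos: [0.5628, -0.0832, 0.0605]
tool_rot: [0.538, 0.75, 0.221, -0.316]
force: [-0.7, 0.5, -0.3]
finger_gap: -0.004
```

```bash
python3 -c "
from c import *
st(); b=snap('top','d'); a=snap('side','e')
cv2.imwrite('pics/f.png',np.vstack([cv2.resize(x,None,fx=2.5,fy=2.5)[:,:,::-1] for x in (b[160:280,180:440],a[100:220,150:410])]))
print(proj('top',o+C@np.array([-130,0,60])/1e3))"
```

```text
t 4.27 case mm [-125.9    2.8   60.5] z [ 0.712  0.009 -0.702] x [ 0.702 -0.002  0.712] F [ 0.73  0.52 -0.32] q [-0.58  0.94  1.38  0.45  1.5  -1.1 ] gap -0.0
(np.float64(353.80608338618293), np.float64(216.21998841168846))
```

View pics/f.png

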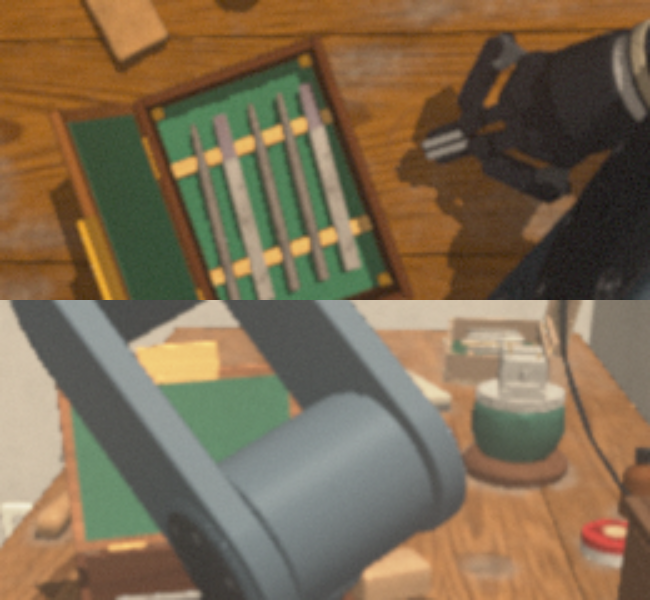

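The tip is at (350,218) in the top view, where the model predicts it. The front pose is reachable, so I'll go over the lid to its back.

send_rows(
  motion=[
    {"gripper": 0, "travel": [21, 0, -28], "rotation": [0, 0, 0]},
    {"gripper": 0, "travel": [21, 0, -28], "rotation": [0, 0, 0]},
    {"gripper": 0, "travel": [21, 0, -28], "rotation": [0, 0, 0]},
    {"gripper": 0, "travel": [21, 0, -28], "rotation": [0, 0, 0]},
    {"gripper": 0, "travel": [21, 0, -28], "rotation": [0, 0, 0]},
    {"gripper": 0, "travel": [21, 0, -28], "rotation": [0, 0, 0]},
    {"gripper": 0, "travel": [21, 0, -28], "rotation": [0, 0, 0]},
    {"gripper": 0, "travel": [21, 0, -28], "rotation": [0, 0, 0]},
  ],
)

```text
t: 5.03
tcp_pos: [0.5796, -0.1241, 0.349]
tool_rot: [0.538, 0.752, 0.223, -0.308]
force: [0.4, -0.5, 0.3]
finger_gap: -0.003
```

send_rows(
  motion=[
    {"gripper": 0, "travel": [0, 0, 0], "rotation": [0, -6.43, 0]},
    {"gripper": 0, "travel": [0, 0, 0], "rotation": [0, -6.43, 0]},
    {"gripper": 0, "travel": [0, 0, 0], "rotation": [0, -6.43, 0]},
    {"gripper": 0, "travel": [0, 0, 0], "rotation": [0, -6.43, 0]},
    {"gripper": 0, "travel": [0, 0, 0], "rotation": [0, -6.43, 0]},
    {"gripper": 0, "travel": [0, 0, 0], "rotation": [0, -6.43, 0]},
    {"gripper": 0, "travel": [0, 0, 0], "rotation": [0, -6.43, 0]},
    {"gripper": 0, "travel": [0, 0, 0], "rotation": [0, 0, 0]},
  ],
)

```text
t: 5.7
tcp_pos: [0.5786, -0.1202, 0.3488]
tool_rot: [0.581, 0.814, 0.001, 0.004]
force: [-0.6, -0.1, 0.1]
finger_gap: -0.002
```

send_rows(
  motion=[
    {"gripper": 0, "travel": [34, 0, 0], "rotation": [0, 0, 0]},
    {"gripper": 0, "travel": [34, 0, 0], "rotation": [0, 0, 0]},
    {"gripper": 0, "travel": [34, 0, 0], "rotation": [0, 0, 0]},
    {"gripper": 0, "travel": [34, 0, 0], "rotation": [0, 0, 0]},
    {"gripper": 0, "travel": [34, 0, 0], "rotation": [0, 0, 0]},
    {"gripper": 0, "travel": [34, 0, 0], "rotation": [0, 0, 0]},
    {"gripper": 0, "travel": [34, 0, 0], "rotation": [0, 0, 0]},
    {"gripper": 0, "travel": [34, 0, 0], "rotation": [0, 0, 0]},
    {"gripper": 0, "travel": [34, 0, 0], "rotation": [0, 0, 0]},
    {"gripper": 0, "travel": [34, 0, 0], "rotation": [0, 0, 0]},
    {"gripper": 0, "travel": [0, 0, 0], "rotation": [0, 0, 0]},
  ],
)

```text
t: 6.62
tcp_pos: [0.4689, 0.2025, 0.3456]
tool_rot: [0.581, 0.814, 0.002, -0.001]
force: [-0.4, -0.6, -0.0]
finger_gap: -0.001
```

```bash
python3 -c "
from c import *
go(160,0,190)"
```

```text
t 6.62 case mm [174.8   0.4 345.6] z [ 0.005 -0.002 -1.   ] x [1.    0.006 0.005] F [-0.45  0.53 -0.03] q [ 0.19  0.25  1.56  0.    1.33 -0.15] gap -0.0
-> (160, 0, 190) tool travel [-15.5  -0.  155.5] norm 156.3
```

send_rows(
  motion=[
    {"gripper": 0, "travel": [-3, 0, 31], "rotation": [0, 0, 0]},
    {"gripper": 0, "travel": [-3, 0, 31], "rotation": [0, 0, 0]},
    {"gripper": 0, "travel": [-3, 0, 31], "rotation": [0, 0, 0]},
    {"gripper": 0, "travel": [-3, 0, 31], "rotation": [0, 0, 0]},
    {"gripper": 0, "travel": [-3, 0, 31], "rotation": [0, 0, 0]},
    {"gripper": 0, "travel": [0, 0, 0], "rotation": [0, 0, 0]},
    {"gripper": 0, "travel": [-6, 0, 0], "rotation": [0, 0, 0]},
    {"gripper": 0, "travel": [-6, 0, 0], "rotation": [0, 0, 0]},
    {"gripper": 0, "travel": [-6, 0, 0], "rotation": [0, 0, 0]},
    {"gripper": 0, "travel": [-6, 0, 0], "rotation": [0, 0, 0]},
  ],
)

```text
t: 7.45
tcp_pos: [0.4852, 0.1606, 0.1906]
tool_rot: [0.583, 0.812, 0.002, 0.002]
force: [-0.9, 2.1, 0.3]
finger_gap: 0.001
```

send_rows(
  motion=[
    {"gripper": 0, "travel": [-6, 0, 0], "rotation": [0, 0, 0]},
    {"gripper": 0, "travel": [-6, 0, 0], "rotation": [0, 0, 0]},
    {"gripper": 0, "travel": [-6, 0, 0], "rotation": [0, 0, 0]},
    {"gripper": 0, "travel": [-6, 0, 0], "rotation": [0, 0, 0]},
    {"gripper": 0, "travel": [-6, 0, 0], "rotation": [0, 0, 0]},
    {"gripper": 0, "travel": [-6, 0, 0], "rotation": [0, 0, 0]},
  ],
)

```text
t: 7.95
tcp_pos: [0.4951, 0.1265, 0.1883]
tool_rot: [0.583, 0.813, -0.0, -0.0]
force: [0.5, 1.6, 0.9]
finger_gap: -0.002
```

```bash
python3 -c "
from c import *
go(64,0,190)
b=snap('top','g');cv2.imwrite('pics/g.png',cv2.resize(b[160:340,180:400],None,fx=3,fy=3)[:,:,::-1])"
```

```text
t 7.95 case mm [ 9.440e+01 -1.000e-01  1.883e+02] z [ 0.  0. -1.] x [1.    0.001 0.   ] F [ 1.33 -0.92  0.85] q [ 0.03  0.44  1.76  0.    0.94 -0.3 ] gap -0.0
-> (64, 0, 190) tool travel [-30.4  -0.1  -1.7] norm 30.5
```

View pics/g.png

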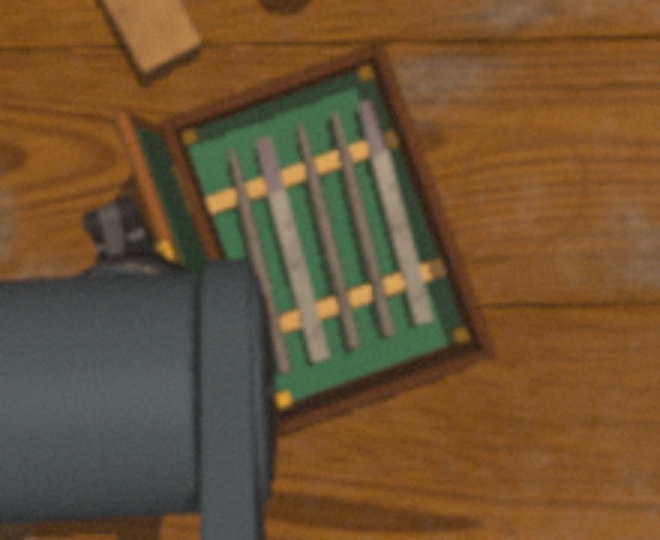

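The lid's far free corner is at crop (122,115), which puts the angle at about 1.6 as planned. I'll finish the push and release.

send_rows(
  motion=[
    {"gripper": 0, "travel": [-6, 0, 0], "rotation": [0, 0, 0]},
    {"gripper": 0, "travel": [-6, 0, 0], "rotation": [0, 0, 0]},
    {"gripper": 0, "travel": [-6, 0, 0], "rotation": [0, 0, 0]},
    {"gripper": 0, "travel": [-6, 0, 0], "rotation": [0, 0, 0]},
    {"gripper": 0, "travel": [-6, 0, 0], "rotation": [0, 0, 0]},
    {"gripper": 0, "travel": [-2, 0, 0], "rotation": [0, 0, 0]},
    {"gripper": 0, "travel": [20, 0, 0], "rotation": [0, 0, 0]},
    {"gripper": 0, "travel": [10, 0, -30], "rotation": [0, 0, 0]},
    {"gripper": 0, "travel": [0, 0, -30], "rotation": [0, 0, 0]},
    {"gripper": 0, "travel": [0, 0, -30], "rotation": [0, 0, 0]},
  ],
)

```text
t: 8.83
tcp_pos: [0.495, 0.1251, 0.2789]
tool_rot: [0.582, 0.813, -0.001, -0.0]
force: [0.2, -0.1, -0.3]
finger_gap: -0.0
```

```bash
python3 -c "
from c import *
go(-85,0,275)
b=snap('top','i');a=snap('side','j');cv2.imwrite('pics/i.png',np.vstack([cv2.resize(b[160:280,180:400],None,fx=2.5,fy=2.5),cv2.resize(a[80:200,150:370],None,fx=2.5,fy=2.5)])[:,:,::-1])
for a in (1.1,1.2,1.3,1.4): print(a,[np.array(proj('top',o+C@(tab(a,150)+[0,y,0])/1e3)).round(1) for y in(-105,105)])"
```

```text
t 8.83 case mm [ 93.1   0.4 278.9] z [-0.     0.002 -1.   ] x [ 1.     0.002 -0.   ] F [-0.16 -0.18 -0.27] q [ 0.03  0.32  1.65 -0.    1.17 -0.3 ] gap -0.0
-> (-85, 0, 275) tool travel [-1.781e+02  1.000e-01  4.000e+00] norm 178.1
1.1 [array([265.1, 181.8]), array([310.2, 307.8])]
1.2 [array([256.8, 184.4]), array([302.2, 311.5])]
1.3 [array([248. , 187.3]), array([293.7, 315.3])]
1.4 [array([239. , 190.3]), array([284.8, 318.9])]
```

View pics/i.png

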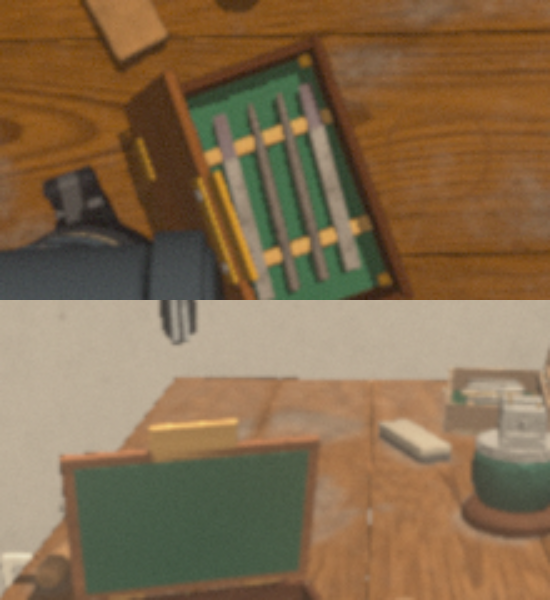

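The far corner is at (248,189), so the angle is about 1.3. The lid is falling freely and the finger is clear above it. Now I'll move to the catch position in front.

send_rows(
  motion=[
    {"gripper": 0, "travel": [-36, 0, 0], "rotation": [0, 0, 0]},
    {"gripper": 0, "travel": [-36, 0, 0], "rotation": [0, 0, 0]},
    {"gripper": 0, "travel": [-36, 0, 0], "rotation": [0, 0, 0]},
    {"gripper": 0, "travel": [-36, 0, 0], "rotation": [0, 0, 0]},
    {"gripper": 0, "travel": [-34, 0, 0], "rotation": [0, 0, 0]},
    {"gripper": 0, "travel": [0, 0, 0], "rotation": [0, 6.43, 0]},
    {"gripper": 0, "travel": [0, 0, 0], "rotation": [0, 6.43, 0]},
    {"gripper": 0, "travel": [0, 0, 0], "rotation": [0, 6.43, 0]},
    {"gripper": 0, "travel": [0, 0, 0], "rotation": [0, 6.43, 0]},
    {"gripper": 0, "travel": [0, 0, 0], "rotation": [0, 6.43, 0]},
    {"gripper": 0, "travel": [0, 0, 0], "rotation": [0, 6.43, 0]},
    {"gripper": 0, "travel": [0, 0, 0], "rotation": [0, 6.43, 0]},
  ],
)

```text
t: 9.93
tcp_pos: [0.5528, -0.0448, 0.2781]
tool_rot: [0.538, 0.75, 0.225, -0.312]
force: [0.1, 0.7, -0.8]
finger_gap: -0.007
```

```bash
python3 -c "
from c import *
go(-43,0,175)"
```

```text
t 9.93 case mm [-86.3  -0.  278.1] z [ 0.71  -0.001 -0.704] x [ 0.704 -0.     0.71 ] F [ 0.63 -0.36 -0.8 ] q [-0.54  0.63  1.36  0.49  1.78 -0.92] gap -0.01
-> (-43, 0, 175) tool travel [-4.260e+01 -1.000e-01  1.034e+02] norm 111.8
```

send_rows(
  motion=[
    {"gripper": 0, "travel": [-10.5, 0, 26], "rotation": [0, 0, 0]},
    {"gripper": 0, "travel": [-10.5, 0, 26], "rotation": [0, 0, 0]},
    {"gripper": 0, "travel": [-10.5, 0, 26], "rotation": [0, 0, 0]},
    {"gripper": 0, "travel": [-10.5, 0, 26], "rotation": [0, 0, 0]},
    {"gripper": 0, "travel": [0, 0, 0], "rotation": [0, 0, 0]},
  ],
)

```text
t: 10.35
tcp_pos: [0.5347, 0.0001, 0.1707]
tool_rot: [0.539, 0.749, 0.221, -0.316]
force: [0.4, 0.8, 0.6]
finger_gap: -0.001
```

```bash
python3 -c "
from c import *
st()
b=snap('top','k');cv2.imwrite('pics/k.png',cv2.resize(b[140:320,200:420],None,fx=3,fy=3)[:,:,::-1])
for a in (.7,.8,.9,1.,1.1): print(a,[np.array(proj('top',o+C@(tab(a,150)+[8*np.sin(a),y,8*np.cos(a)])/1e3)).round(1) for y in(-105,105)])"
```

```text
t 10.35 case mm [-38.    2.8 170.7] z [ 0.712  0.008 -0.702] x [ 0.702 -0.005  0.712] F [ 0.62 -0.65  0.59] q [-0.49  0.73  1.52  0.5   1.54 -1.  ] gap -0.0
0.7 [array([289.3, 175. ]), array([332.7, 295.6])]
0.8 [array([283.2, 176.6]), array([327.2, 298.9])]
0.9 [array([276.4, 178.5]), array([320.9, 302.4])]
1.0 [array([268.9, 180.7]), array([313.8, 306.1])]
1.1 [array([260.8, 183.2]), array([306.1, 309.8])]
```

View pics/k.png

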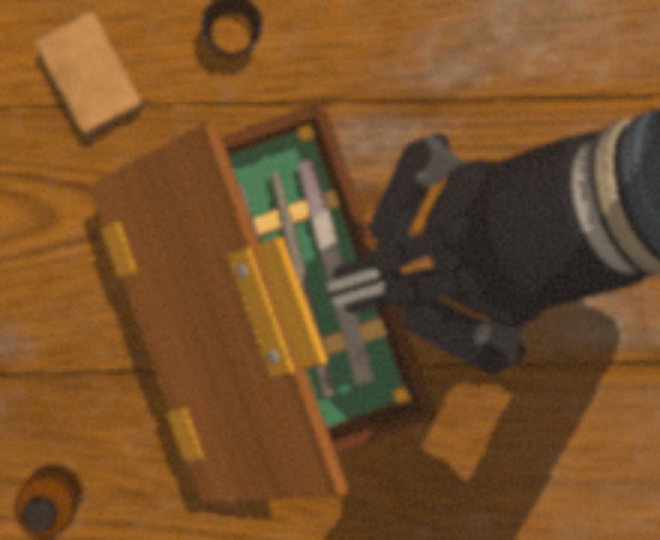

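The lid's far corner at (269,182) gives an angle of about 1.0. The finger tip sits in front of and below the tab, so I'll wait for the lid to land on it.

send_rows(
  motion=[
    {"gripper": 0, "travel": [0, 0, 0], "rotation": [0, 0, 0]},
    {"gripper": 0, "travel": [0, 0, 0], "rotation": [0, 0, 0]},
    {"gripper": 0, "travel": [0, 0, 0], "rotation": [0, 0, 0]},
    {"gripper": 0, "travel": [0, 0, 0], "rotation": [0, 0, 0]},
    {"gripper": 0, "travel": [0, 0, 0], "rotation": [0, 0, 0]},
    {"gripper": 0, "travel": [0, 0, 0], "rotation": [0, 0, 0]},
    {"gripper": 0, "travel": [0, 0, 0], "rotation": [0, 0, 0]},
    {"gripper": 0, "travel": [0, 0, 0], "rotation": [0, 0, 0]},
    {"gripper": 0, "travel": [0, 0, 0], "rotation": [0, 0, 0]},
    {"gripper": 0, "travel": [0, 0, 0], "rotation": [0, 0, 0]},
    {"gripper": 0, "travel": [0, 0, 0], "rotation": [0, 0, 0]},
    {"gripper": 0, "travel": [0, 0, 0], "rotation": [0, 0, 0]},
  ],
)

```text
t: 11.4
tcp_pos: [0.5387, -0.0021, 0.175]
tool_rot: [0.539, 0.751, 0.223, -0.311]
force: [0.0, -0.7, -0.7]
finger_gap: 0.001
```

send_rows(
  motion=[
    {"gripper": 0, "travel": [0, 0, 0], "rotation": [0, 0, 0]},
    {"gripper": 0, "travel": [0, 0, 0], "rotation": [0, 0, 0]},
    {"gripper": 0, "travel": [0, 0, 0], "rotation": [0, 0, 0]},
    {"gripper": 0, "travel": [0, 0, 0], "rotation": [0, 0, 0]},
    {"gripper": 0, "travel": [0, 0, 0], "rotation": [0, 0, 0]},
    {"gripper": 0, "travel": [0, 0, 0], "rotation": [0, 0, 0]},
    {"gripper": 0, "travel": [0, 0, 0], "rotation": [0, 0, 0]},
    {"gripper": 0, "travel": [0, 0, 0], "rotation": [0, 0, 0]},
    {"gripper": 0, "travel": [0, 0, 0], "rotation": [0, 0, 0]},
    {"gripper": 0, "travel": [0, 0, 0], "rotation": [0, 0, 0]},
    {"gripper": 0, "travel": [0, 0, 0], "rotation": [0, 0, 0]},
    {"gripper": 0, "travel": [0, 0, 0], "rotation": [0, 0, 0]},
  ],
)

```text
t: 12.4
tcp_pos: [0.5386, -0.0019, 0.1751]
tool_rot: [0.539, 0.751, 0.223, -0.311]
force: [1.2, -0.9, -0.1]
finger_gap: -0.004
```

```bash
python3 -c "
from c import *
p,R=st()
b=snap('top','l');cv2.imwrite('pics/l.png',cv2.resize(b[140:320,200:420],None,fx=3,fy=3)[:,:,::-1])
# arc plan: TCP = tab(a)+off, start a=.8
A=.8; prev=tab(A)
print('off',p-tab(A))
for a in (.65,.5,.35,.2,.1,0,-.03):
    d=R.T@(tab(a)-prev); d[1]=0; prev=tab(a); print(a,d.round(1),(tab(a)+p-tab(A)).round(0))"
```

```text
t 12.4 case mm [-41.1  -0.2 175.1] z [ 0.707  0.    -0.707] x [0.707 0.    0.707] F [-1.21 -0.82 -0.06] q [-0.49  0.72  1.51  0.5   1.55 -1.  ] gap -0.0
off [  3.6871958   -0.24845329 -18.30299253]
0.65 [-25.7   0.    1.6] [-58.  -0. 156.]
0.5 [-25.2   0.    5.4] [-72.  -0. 134.]
0.35 [-24.1   0.    9.1] [-83.  -0. 111.]
0.2 [-22.5   0.   12.6] [-90.  -0.  86.]
0.1 [-13.8   0.   10.2] [-92.  -0.  69.]
0 [-12.8   0.   11.5] [-93.  -0.  52.]
-0.03 [-3.6  0.   3.7] [-93.  -0.  47.]
```

View pics/l.png

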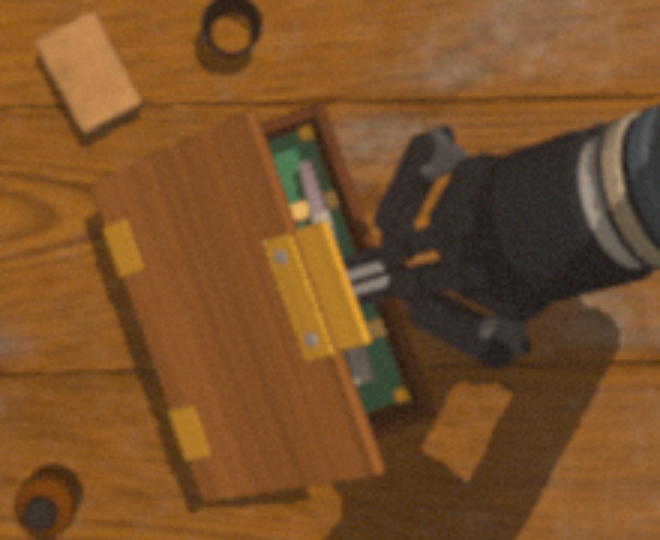

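The corner at (283,178) gives an angle of about 0.8, with the tab resting on the finger. After a short extra hold I'll lower it along the arc.

send_rows(
  motion=[
    {"gripper": 0, "travel": [0, 0, 0], "rotation": [0, 0, 0]},
    {"gripper": 0, "travel": [0, 0, 0], "rotation": [0, 0, 0]},
    {"gripper": 0, "travel": [0, 0, 0], "rotation": [0, 0, 0]},
    {"gripper": 0, "travel": [0, 0, 0], "rotation": [0, 0, 0]},
    {"gripper": 0, "travel": [-3.2, 0, 0.2], "rotation": [0, 0, 0]},
    {"gripper": 0, "travel": [-3.2, 0, 0.2], "rotation": [0, 0, 0]},
    {"gripper": 0, "travel": [-3.2, 0, 0.2], "rotation": [0, 0, 0]},
    {"gripper": 0, "travel": [-3.2, 0, 0.2], "rotation": [0, 0, 0]},
    {"gripper": 0, "travel": [-3.2, 0, 0.2], "rotation": [0, 0, 0]},
    {"gripper": 0, "travel": [-3.2, 0, 0.2], "rotation": [0, 0, 0]},
    {"gripper": 0, "travel": [-3.2, 0, 0.2], "rotation": [0, 0, 0]},
    {"gripper": 0, "travel": [-3.2, 0, 0.2], "rotation": [0, 0, 0]},
  ],
)

```text
t: 13.45
tcp_pos: [0.544, -0.0182, 0.1555]
tool_rot: [0.539, 0.751, 0.223, -0.311]
force: [-0.6, -0.3, -0.9]
finger_gap: -0.001
```

send_rows(
  motion=[
    {"gripper": 0, "travel": [-3.2, 0, 0.7], "rotation": [0, 0, 0]},
    {"gripper": 0, "travel": [-3.2, 0, 0.7], "rotation": [0, 0, 0]},
    {"gripper": 0, "travel": [-3.2, 0, 0.7], "rotation": [0, 0, 0]},
    {"gripper": 0, "travel": [-3.2, 0, 0.7], "rotation": [0, 0, 0]},
    {"gripper": 0, "travel": [-3.2, 0, 0.7], "rotation": [0, 0, 0]},
    {"gripper": 0, "travel": [-3.2, 0, 0.7], "rotation": [0, 0, 0]},
    {"gripper": 0, "travel": [-3.2, 0, 0.7], "rotation": [0, 0, 0]},
    {"gripper": 0, "travel": [-3.2, 0, 0.7], "rotation": [0, 0, 0]},
    {"gripper": 0, "travel": [0, 0, 0], "rotation": [0, 0, 0]},
  ],
)

```text
t: 14.2
tcp_pos: [0.5486, -0.0317, 0.133]
tool_rot: [0.539, 0.751, 0.223, -0.311]
force: [0.7, 0.2, -0.6]
finger_gap: -0.001
```

```bash
cat > plan.py <<'E'
from c import *
import sys
p,R=st(); off=np.array([3.7,0,-18.3]); P=p
from math import atan2
a0=np.arctan2((p-off)[2]-70,75-(p-off)[0]); print('a est',a0.round(3),'r',np.hypot((p-off)[2]-70,75-(p-off)[0]).round(1))
for a in map(float,sys.argv[1:]):
    q=tab(a)+off; print(a,(R.T@(q-P)).round(1)); P=q
E
python3 plan.py .35 .2 .1 0 -.04
```

```text
t 14.2 case mm [-72.6  -0.2 133. ] z [ 0.707  0.    -0.707] x [ 0.707 -0.     0.707] F [-0.02 -0.74 -0.56] q [-0.53  0.8   1.47  0.48  1.52 -1.04] gap -0.0
a est 0.493 r 171.8
0.35 [-23.1  -0.2   8.6]
0.2 [-22.5   0.   12.6]
0.1 [-13.8   0.   10.2]
0.0 [-12.7   0.   11.5]
-0.04 [-4.8  0.   5. ]
```

send_rows(
  motion=[
    {"gripper": 0, "travel": [-2.9, 0, 1.1], "rotation": [0, 0, 0]},
    {"gripper": 0, "travel": [-2.9, 0, 1.1], "rotation": [0, 0, 0]},
    {"gripper": 0, "travel": [-2.9, 0, 1.1], "rotation": [0, 0, 0]},
    {"gripper": 0, "travel": [-2.9, 0, 1.1], "rotation": [0, 0, 0]},
    {"gripper": 0, "travel": [-2.9, 0, 1.1], "rotation": [0, 0, 0]},
    {"gripper": 0, "travel": [-2.9, 0, 1.1], "rotation": [0, 0, 0]},
    {"gripper": 0, "travel": [-2.9, 0, 1.1], "rotation": [0, 0, 0]},
    {"gripper": 0, "travel": [-2.9, 0, 1.1], "rotation": [0, 0, 0]},
  ],
)

```text
t: 14.87
tcp_pos: [0.5518, -0.0411, 0.1108]
tool_rot: [0.539, 0.751, 0.223, -0.311]
force: [-0.1, -1.4, -0.7]
finger_gap: 0.006
```

send_rows(
  motion=[
    {"gripper": 0, "travel": [-1.9, 0, 1], "rotation": [0, 0, 0]},
    {"gripper": 0, "travel": [-1.9, 0, 1], "rotation": [0, 0, 0]},
    {"gripper": 0, "travel": [-1.9, 0, 1], "rotation": [0, 0, 0]},
    {"gripper": 0, "travel": [-1.9, 0, 1], "rotation": [0, 0, 0]},
    {"gripper": 0, "travel": [-1.9, 0, 1], "rotation": [0, 0, 0]},
    {"gripper": 0, "travel": [-1.9, 0, 1], "rotation": [0, 0, 0]},
    {"gripper": 0, "travel": [-1.9, 0, 1.1], "rotation": [0, 0, 0]},
    {"gripper": 0, "travel": [-1.9, 0, 1.1], "rotation": [0, 0, 0]},
    {"gripper": 0, "travel": [-1.9, 0, 1.1], "rotation": [0, 0, 0]},
    {"gripper": 0, "travel": [-1.9, 0, 1.1], "rotation": [0, 0, 0]},
    {"gripper": 0, "travel": [-1.9, 0, 1.1], "rotation": [0, 0, 0]},
    {"gripper": 0, "travel": [-1.8, 0, 1.1], "rotation": [0, 0, 0]},
  ],
)

```text
t: 15.87
tcp_pos: [0.5541, -0.0479, 0.0859]
tool_rot: [0.539, 0.751, 0.223, -0.311]
force: [0.8, -1.1, -1.5]
finger_gap: -0.002
```

```bash
python3 plan.py .1 0 -.04; python3 -c "
from c import *
b=snap('top','m');cv2.imwrite('pics/m.png',cv2.resize(b[140:320,200:420],None,fx=3,fy=3)[:,:,::-1])
for a in (.1,.2,.3,.4): print(a,[np.array(proj('top',o+C@(tab(a,150)+[8*np.sin(a),y,8*np.cos(a)])/1e3)).round(1) for y in(-105,105)])"
```

```text
t 15.87 case mm [-89.7  -0.3  85.9] z [ 0.707  0.    -0.707] x [0.707 0.    0.707] F [-1.28 -0.46 -1.48] q [-0.54  0.88  1.45  0.48  1.48 -1.08] gap -0.0
a est 0.201 r 171.8
0.1 [-14.   -0.3  10.1]
0.0 [-12.8  -0.   11.5]
-0.04 [-4.8 -0.   5. ]
0.1 [array([308.1, 172.3]), array([347.4, 281.1])]
0.2 [array([307.1, 172. ]), array([347.1, 282.8])]
0.3 [array([305.2, 172. ]), array([346. , 284.7])]
0.4 [array([302.5, 172.2]), array([344., 287.])]
```

View pics/m.png

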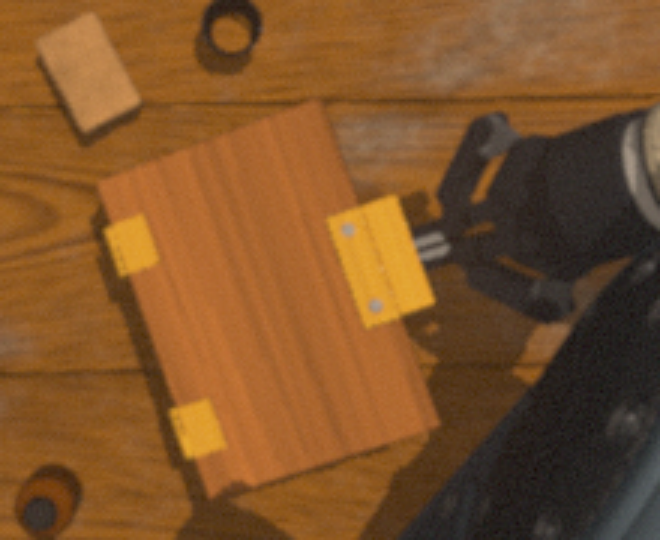

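The lid is at about 0.2 rad, its tab resting on the finger tip, and the three loose objects are in place. The last stretch goes at about 0.1 rad/s.

send_rows(
  motion=[
    {"gripper": 0, "travel": [-1.2, 0, 0.8], "rotation": [0, 0, 0]},
    {"gripper": 0, "travel": [-1.2, 0, 0.8], "rotation": [0, 0, 0]},
    {"gripper": 0, "travel": [-1.2, 0, 0.8], "rotation": [0, 0, 0]},
    {"gripper": 0, "travel": [-1.2, 0, 0.8], "rotation": [0, 0, 0]},
    {"gripper": 0, "travel": [-1.2, 0, 0.8], "rotation": [0, 0, 0]},
    {"gripper": 0, "travel": [-1.2, 0, 0.8], "rotation": [0, 0, 0]},
    {"gripper": 0, "travel": [-1.2, 0, 0.8], "rotation": [0, 0, 0]},
    {"gripper": 0, "travel": [-1.2, 0, 0.8], "rotation": [0, 0, 0]},
    {"gripper": 0, "travel": [-1.1, 0, 0.8], "rotation": [0, 0, 0]},
    {"gripper": 0, "travel": [-1.1, 0, 0.8], "rotation": [0, 0, 0]},
    {"gripper": 0, "travel": [-1.1, 0, 0.8], "rotation": [0, 0, 0]},
    {"gripper": 0, "travel": [-1.1, 0, 0.8], "rotation": [0, 0, 0]},
  ],
)

```text
t: 16.92
tcp_pos: [0.555, -0.0506, 0.0694]
tool_rot: [0.538, 0.751, 0.223, -0.311]
force: [0.9, -1.2, -1.7]
finger_gap: -0.003
```

send_rows(
  motion=[
    {"gripper": 0, "travel": [-1.1, 0, 0.8], "rotation": [0, 0, 0]},
    {"gripper": 0, "travel": [-1.1, 0, 0.8], "rotation": [0, 0, 0]},
    {"gripper": 0, "travel": [-1.1, 0, 0.8], "rotation": [0, 0, 0]},
    {"gripper": 0, "travel": [-1.1, 0, 0.8], "rotation": [0, 0, 0]},
    {"gripper": 0, "travel": [-1.1, 0, 0.8], "rotation": [0, 0, 0]},
    {"gripper": 0, "travel": [-1.1, 0, 0.8], "rotation": [0, 0, 0]},
    {"gripper": 0, "travel": [-1.1, 0, 0.8], "rotation": [0, 0, 0]},
    {"gripper": 0, "travel": [-1.1, 0, 0.8], "rotation": [0, 0, 0]},
    {"gripper": 0, "travel": [-1.1, 0, 0.8], "rotation": [0, 0, 0]},
    {"gripper": 0, "travel": [-1.1, 0, 0.8], "rotation": [0, 0, 0]},
    {"gripper": 0, "travel": [-1.1, 0, 0.8], "rotation": [0, 0, 0]},
    {"gripper": 0, "travel": [-1.1, 0, 0.8], "rotation": [0, 0, 0]},
  ],
)

```text
t: 17.92
tcp_pos: [0.5559, -0.0532, 0.0533]
tool_rot: [0.539, 0.751, 0.223, -0.311]
force: [-0.3, -0.2, -0.9]
finger_gap: 0.002
```

send_rows(
  motion=[
    {"gripper": 0, "travel": [-1, 0, 0.6], "rotation": [0, 0, 0]},
    {"gripper": 0, "travel": [-1, 0, 0.6], "rotation": [0, 0, 0]},
    {"gripper": 0, "travel": [-1, 0, 0.6], "rotation": [0, 0, 0]},
    {"gripper": 0, "travel": [-1, 0, 0.6], "rotation": [0, 0, 0]},
    {"gripper": 0, "travel": [-1, 0, 0.6], "rotation": [0, 0, 0]},
    {"gripper": 0, "travel": [-1, 0, 0.6], "rotation": [0, 0, 0]},
    {"gripper": 0, "travel": [-1, 0, 0.6], "rotation": [0, 0, 0]},
    {"gripper": 0, "travel": [-1, 0, 0.6], "rotation": [0, 0, 0]},
    {"gripper": 0, "travel": [0, 0, 0], "rotation": [0, 0, 0]},
  ],
)

```text
t: 18.67
tcp_pos: [0.5566, -0.0553, 0.0441]
tool_rot: [0.539, 0.751, 0.223, -0.311]
force: [0.2, -0.3, -1.5]
finger_gap: 0.002
```

```bash
python3 plan.py 0 ; python3 -c "
from c import *
a=snap('side','n');cv2.imwrite('pics/n.png',cv2.resize(a[140:300,130:350],None,fx=3,fy=3)[:,:,::-1])
for q in ((-97,0,70),(-75,105,70),(-75,-105,70)): print(proj('side',o+C@np.array(q)/1e3))"
```

```text
t 18.67 case mm [-97.5  -0.2  44.1] z [ 0.707  0.001 -0.707] x [0.707 0.    0.707] F [-0.36 -0.09 -1.48] q [-0.55  0.95  1.43  0.47  1.43 -1.11] gap 0.0
a est -0.043 r 176.4
0.0 [ 8.3 -0.2 -2.4]
(np.float64(241.56589451988017), np.float64(232.35061557272175))
(np.float64(183.4591306264207), np.float64(234.1417026141036))
(np.float64(291.9161532616321), np.float64(219.78715282903374))
```

View pics/n.png

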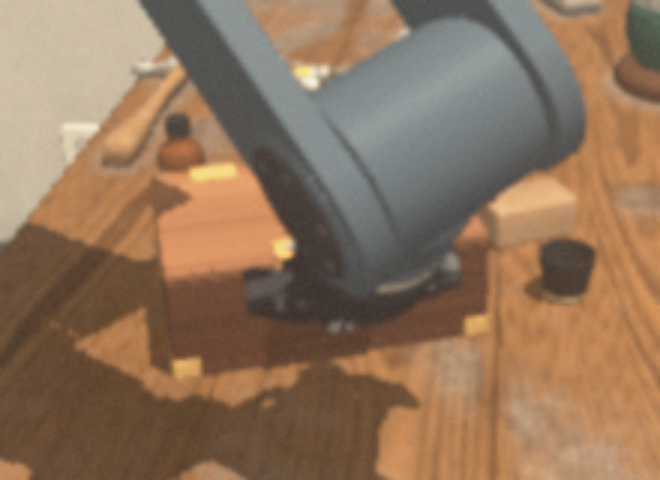

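The lid looks flat on the rim, and the bottle, cork and loupe are standing. I'll go down a little more, then withdraw along the finger axis.

send_rows(
  motion=[
    {"gripper": 0, "travel": [-1, 0, 0], "rotation": [0, 0, 0]},
    {"gripper": 0, "travel": [-1, 0, 0], "rotation": [0, 0, 0]},
    {"gripper": 0, "travel": [-1, 0, 0], "rotation": [0, 0, 0]},
    {"gripper": 0, "travel": [-1, 0, 0], "rotation": [0, 0, 0]},
    {"gripper": 0, "travel": [-1, 0, 0], "rotation": [0, 0, 0]},
    {"gripper": 0, "travel": [-1, 0, -2], "rotation": [0, 0, 0]},
    {"gripper": 0, "travel": [-1, 0, -4], "rotation": [0, 0, 0]},
    {"gripper": 0, "travel": [0, 0, -10], "rotation": [0, 0, 0]},
    {"gripper": 0, "travel": [0, 0, -15], "rotation": [0, 0, 0]},
    {"gripper": 0, "travel": [0, 0, -20], "rotation": [0, 0, 0]},
    {"gripper": 0, "travel": [0, 0, -20], "rotation": [0, 0, 0]},
    {"gripper": 0, "travel": [0, 0, -20], "rotation": [0, 0, 0]},
  ],
)

```text
t: 19.72
tcp_pos: [0.5792, -0.1222, 0.105]
tool_rot: [0.539, 0.751, 0.223, -0.311]
force: [0.0, 0.1, -0.5]
finger_gap: -0.0
```

send_rows(
  motion=[
    {"gripper": 0, "travel": [0, 0, -20], "rotation": [0, 0, 0]},
    {"gripper": 0, "travel": [0, 0, -20], "rotation": [0, 0, 0]},
    {"gripper": 0, "travel": [0, 0, -20], "rotation": [0, 0, 0]},
    {"gripper": 0, "travel": [0, 0, 0], "rotation": [0, 0, 0]},
    {"gripper": 0, "travel": [0, 0, 0], "rotation": [0, 0, 0]},
    {"gripper": 0, "travel": [0, 0, 0], "rotation": [0, 0, 0]},
  ],
)

```text
t: 20.22
tcp_pos: [0.5918, -0.1606, 0.1458]
tool_rot: [0.539, 0.75, 0.223, -0.312]
force: [-0.3, -0.5, 0.4]
finger_gap: -0.003
```

```bash
python3 -c "
from c import *
st()
b=snap('top','p');a=snap('side','q');cv2.imwrite('pics/p.png',np.vstack([cv2.resize(b[140:320,200:420],None,fx=2,fy=1.6),cv2.resize(a[150:290,130:350],None,fx=2,fy=2)])[:,:,::-1])
"
```

```text
t 20.22 case mm [-2.085e+02  1.000e-01  1.458e+02] z [ 0.708  0.001 -0.706] x [ 0.706 -0.     0.708] F [-0.41  0.45  0.37] q [-0.65  0.89  1.19  0.42  1.74 -1.05] gap -0.0
```

View pics/p.png

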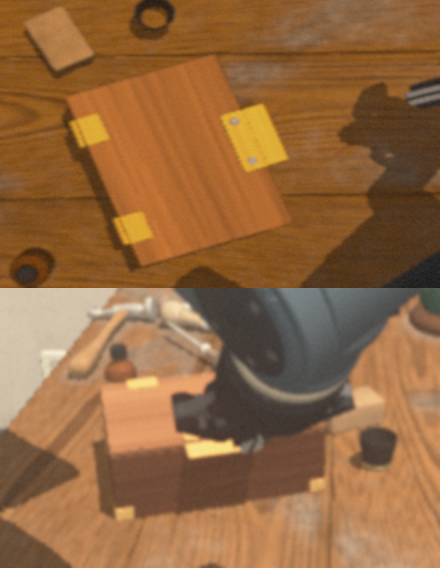

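The lid lies flat and shut, the hand is well clear (tip at crop (410,98)), and the bottle, loupe and cork stand where they were. I'm handing in.

```bash
python3 -c "
from station import manip
print(manip.sign_off())"
```

```text
the job is handed in; nothing more can be done
None
```

The lid is shut, the hand is clear, and the job was handed in at about 20 s of the 56 s allowed. No verdict was reported.

- **Push and fall:** With the fingers closed, I pushed the lid from behind from about 1.8 to 1.3 rad and drew back. It then fell by itself from about 1.3 to 0.8 rad.
- **Catch:** I caught it under the tab on the outside of the tilted fingers at about 0.8 rad. I held it there for at least 1 s.
- **Lowering:** I followed the tab's arc down, at about 0.1 rad/s over the last 0.2 rad. Then I slid the fingers out along their own axis.

In the last pictures the lid is flat on the rim, the hand is about 11 cm in front of the tab, and the force reading is only noise. The bottle, loupe and cork look unmoved, judged by eye.

No check failed. The wrist force reading was too noisy (about 1 N) to confirm the light contact at the catch, so I judged the catch from the picture. Lid speed was never measured directly; I inferred it from the finger's motion.

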